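# Set up the drip trays under the draining rack

### The job

First take the cookie cutter out of the drip tray and stand it upright on the wire rack. Then slide both drip trays along the counter, without lifting them, under the rack until they stop against the red strip at its back, square and side by side, and last stand the cake mould, rim down as it is, on the rack too. Let go of everything, and leave the rolling pin, spray bottle and bowl where they are.

Things in the scene. Friction and masses are not known exactly. Their poses are not given: they have to be found in the camera images.
- rack: Low dark wire draining rack, fixed. Origin on the counter under its middle; x from its open front (robot side) to its back, y to the left along it. 118 mm deep (x -59 to 59), 438 mm long (y -219 to 219). Wires along x, 20 mm apart, from y -200 to 200; underside of the wire frame 44 mm above the counter. 8 mm legs at x = +-55, y = +-215 mm only: the front is undivided.
- rack_top (a point): Middle of the top of the rack's wires, 52 mm above the counter, on which things stand.
- rack_stop (a point): Middle of the front face of the red strip, at rack x = +36 mm, 10 mm up. The strip, 20 mm high, runs along the rack's back on the counter and stops the trays: a tray home and square has its origin at rack x = -14 mm and its near wall's outer face at x = -64 mm, 5 mm out of the front of the rack, so that fingers pushing it stay clear of the wires.
- tray_black: Black open drip tray, loose, 100 mm (its x) by 150 mm (its y), 36 mm high, walls and floor 3 mm thick, 0.2 to 0.4 kg. Origin: centre of its underside; x points away from the robot. Stands on the counter before the left or right half of the rack, long side roughly along it. At the start the cookie cutter stands in it, too tall to go under the rack.
- tray_white: White open drip tray of the same size and shape as the black one, empty, in front of the other half of the rack. Origin: centre of its underside.
- cutter: The cookie cutter as a body (see its middle point for size). Origin: centre of its lower rim.
- cutter_mid (a point): Middle (half-way up, on the axis) of the copper-coloured round cookie cutter, an upright open tube 54 mm in diameter, 55 mm high, wall 2.5 mm, z along its axis. Starts upright on the floor of the black tray, 3 mm above the counter.
- mould: The cake mould as a body (see its middle point for size). Origin: centre of its underside.
- mould_mid (a point): Middle (half-way up, on the axis) of the aluminium cake mould, a closed, almost straight round cup standing upside down, 56 mm high; rim 60 mm in diameter and 4 mm high at the bottom, body above it 53 mm tapering to 50 mm at the top; z along its axis, up. It stands on the counter to the left or right of the trays.
- spray: White spray bottle, 60 mm in diameter, 170 mm tall, on the counter on the opposite side from the mould; leave alone. Origin: centre of its underside.
- rolling_pin: Wooden rolling pin lying on the counter at the far left, 340 mm long (its x), 42 mm thick; leave alone. Origin: under its middle.
- bowl: White bowl, 120 mm in diameter, 60 mm high, at the far right; leave alone. Origin: centre of its underside.
Not all that is in view belongs to the job. Of the things like the mould, leave any that is green; of the rest the smaller one is meant. Of the things that look like the cutter, take the one that is farthest from the robot's base at the start.

How it is judged:
On the way, in this order (a step that is already met when the one before it is completed fails the run):
1. the cutter stands on the rack, let go (x of cutter_mid in the frame of rack between -0.045 and 0.045 m and y of cutter_mid in the frame of rack between -0.2 and 0.2 m and z of cutter_mid in the frame of rack between 0.0757 and 0.0847 m and angle between cutter_mid's own z axis and vertical below 0.12 rad and contact force between cutter and the fingers below 0.1 N), for 0.2 s.
2. both trays are home under the rack (x of tray_black in the frame of rack between -0.026 and -0.008 m and y of tray_black in the frame of rack between -0.142 and 0.142 m and height (world z) of each of tray_black, tray_white below 0.006 m and angle between the x axis of each of tray_black, tray_white and the x axis of rack, either way round below 0.15 rad and x of tray_white in the frame of rack between -0.026 and -0.008 m and y of tray_white in the frame of rack between -0.142 and 0.142 m), for 0.2 s.
3. the mould stands on the rack, let go (x of mould_mid in the frame of rack between -0.045 and 0.045 m and y of mould_mid in the frame of rack between -0.2 and 0.2 m and z of mould_mid in the frame of rack between 0.0762 and 0.0852 m and angle between mould_mid's own z axis and vertical below 0.12 rad and contact force between mould and the fingers below 0.1 N), for 0.2 s.
At the end, for the whole second after the job is handed in: Both trays flat under the rack, at most 12 mm short of the red strip, within 142 mm sideways of its middle, square to 0.15 rad; cutter and mould upright (0.12 rad) on the wires, centres within 45 mm of the rack's long middle line and 200 mm of its middle; all at rest and let go (all of step 1 and all of step 2 and all of step 3 and linear speed of each of tray_black, tray_white, cutter, mould below 0.01 m/s); the robot touches nothing.
It fails at once if the rolling pin, spray bottle or bowl is moved by more than 30 mm (distance of any of rolling_pin, spray, bowl from where it was at the start of the episode above 0.03 m).
It fails at once if a tray is lifted off the counter (by more than 15 mm) or tipped over (height (world z) of any of tray_black, tray_white above 0.015 m or angle between any of tray_black, tray_white's own z axis and vertical above 0.4 rad).
It also fails if it takes over 67 s, if anything falls off the work surface, if the arm or the gripper's body presses on something with over 40 N, if the wrist force passes 120 N, or if a joint passes its speed limit or range.

### The arm

A 7-joint arm with a two-finger parallel gripper is mounted at the origin on the work surface. World frame = base frame: x ahead of the robot, y to its left, z up, the work surface at z = 0. Lengths are in m, angles in rad, forces in N, time in s.
With the tool pointing down it reaches from about 0.4 to 0.9 m from the base axis. Payload 5.5 kg.
Tool frame: the origin (TCP) lies midway between the tips of the shut fingers; the grasp point (between the pads) lies 19 mm behind it (manip.grip_depth is the distance from the TCP to the grasp point, in m); z points along the fingers, y is the line along which they close (so a half turn about z gives the same grasp; the last joint's range is limited). The gripper opens to 92 mm and grips with 3 to 60 N. Pads are 19 mm wide; open, the fingers measure 130 mm over their backs; the gripper's body (75 mm by 190 mm) begins 47 mm behind the grasp point.
Start: joints at [1.58, 0.501, -0.427, 1.55, 0.221, 1.138, -0.21], TCP at [0.163, -0.629, 0.227] pointing down, gripper open.
Joint ranges: [-2.88, 2.88], [-0.31, 2.03], [-1.54, 1.56], [0.2, 2.42], [-1.41, 4.55], [0.19, 2.02], [-2.57, 2.57]. Speed limits (rad/s): [2.57, 2.57, 3.14, 3.14, 3.14, 3.14, 3.14].

### API

Orientations are given as a unit quaternion [x, y, z, w].
In Python, from bench import manip, effector, viewer gives the robot as it stands. Calls block until the motion is done:
- manip.move_pose(position, orientation): joint-space move of the TCP to a pose.
- manip.servo_line(position, ori=None, vel=0.15): straight line of the TCP; ori=None keeps the orientation; vel is the mean speed in m/s.
- manip.movej(angles): joint-space move.
- effector.open_jaws() and effector.close(f_grip=None): open the fingers fully, or close them until they stop; f_grip is the grip in N (None keeps the last).
- manip.sleep(seconds).
- manip.solve_ik(position, orientation): joint angles nearest the present ones, or None.
- viewer.get_image(name): name is "scene" or "top" or "wrist"; returns the picture (400x640x3 uint8, red, green, blue); there is no depth.
- viewer.get_calibration(name): a dict with "vfov" (degrees; the focal length in pixels is half the picture's height over the tangent of half this angle, whatever the lens; pixels are square), "cx", "cy" (the principal point, pixels), "eye" and "attitude" of the camera in the world. Camera axes: x right, y down, z forward; pixel columns grow to the right and rows downward; lengths in m; the calibration is good to about 2 mm. A picture is of the moment at which its call begins: read the wrist's pose just before it. get_calibration takes no time and is no camera call; for the wrist camera it gives the pose at the moment of the call.
A pose or a line that the arm cannot do raises manip.PlanningError and nothing moves.
- manip.hand_in(): hands the job in; it is judged then, once.
Readings, each from a call of its own:
- manip.current_clock(): time.
- manip.current_q(): joint angles.
- manip.current_joint_velocities(): joint speeds.
- manip.current_tau(): joint torques, N m.
- manip.current_tool_pos(): TCP position.
- manip.current_tcp_rot(): TCP orientation.
- manip.current_force(): force on the tool from outside, world axes, zero at the start.
- manip.current_wrist_torque(): the same for the moment, N m.
- manip.current_finger_gap(): finger opening in m.
- manip.current_gripper_force(): force on a finger pad.
Only numpy, scipy, OpenCV 4.12 (cv2) and the standard library are available. Lean on these libraries where they do the work, as an engineer would, in place of code of your own. Each camera call takes 0.05 s, during which the arm holds its last target. There are 200 camera calls.

## Working session

There is one attempt and no reset: what is moved stays moved. The work goes in short steps, each a Python script; the robot and the scene stay as the last script left them, time stands still between calls to the robot, and variables do not carry over. Pictures are saved under pics/ and viewed, at most 10 in all, crops included, and the job is handed in when it is done.

```bash
ls; mkdir -p pics; python3 - <<'E'
from bench import manip, effector, viewer
import cv2
for n in ("scene","top"):
    im=viewer.get_image(n); cv2.imwrite(f"pics/{n}0.png",im[:,:,::-1]); print(n,viewer.get_calibration(n))
print(manip.current_clock(),manip.current_tcp_rot(),manip.grip_depth)
E
```

```text
pics
scene {'vfov': 57.8660722546574, 'cx': 312.48059960297456, 'cy': 198.48797310515354, 'eye': array([ 0.91846186, -0.71911358,  0.73232447]), 'attitude': array([ 0.87173302,  0.23180927, -0.09927816, -0.42010695])}
top {'vfov': 53.72330839279996, 'cx': 322.5533748305292, 'cy': 193.75626811010898, 'eye': array([ 0.3037223 , -0.01027412,  1.40476127]), 'attitude': array([ 0.70664621, -0.70243835,  0.05563914, -0.06431012])}
0.1 [ 9.91952130e-01  1.26610472e-01 -8.31159034e-05 -8.68412647e-04] 0.0188
```

View pics/scene0.png

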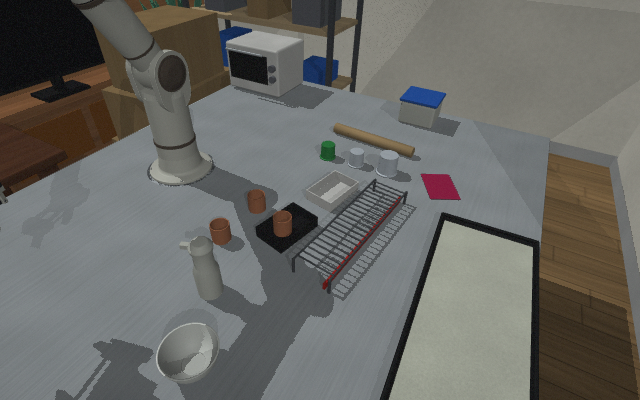

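View pics/top0.png

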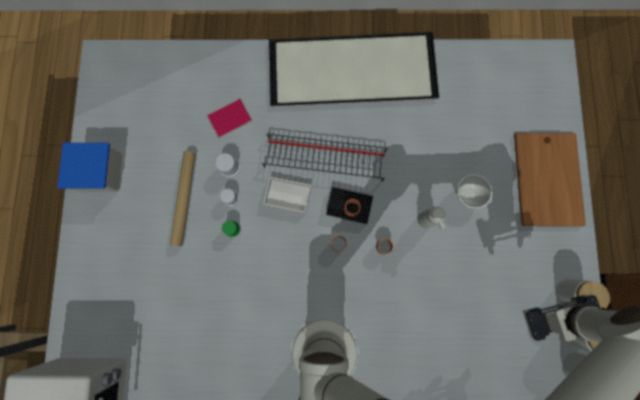

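The scene shows these candidates:
- **Cutters:** in the black tray, top view (352,207); two others at (338,242) and (385,246), nearer the base. I choose the tray one, as it is farthest away.
- **Moulds:** green (231,228), small (228,195) and large (225,162) in the top view. I choose the one at (228,195); in the scene view that is (357,157), against the larger at (388,163).

The red strip runs from (268,143) to (385,154). The trays are at (288,193) white and (350,205) black.

```bash
cat > h.py <<'E'
from bench import manip, effector, viewer
import cv2, numpy as np
from scipy.spatial.transform import Rotation as R
def snap(n):
    c=viewer.get_calibration(n); im=viewer.get_image(n); return im,c
def cast(px,c,z,h=400):
    px=np.atleast_2d(np.asarray(px,float)); f=h/2/np.tan(np.radians(c["vfov"])/2)
    d=np.c_[(px[:,0]-c["cx"])/f,(px[:,1]-c["cy"])/f,np.ones(len(px))]
    d=R.from_quat(c["attitude"]).apply(d); e=np.array(c["eye"])
    return (e+d*((z-e[2])/d[:,2])[:,None])[:,:2]
def proj(p,c,h=400):
    f=h/2/np.tan(np.radians(c["vfov"])/2); d=R.from_quat(c["attitude"]).inv().apply(np.atleast_2d(p)-c["eye"])
    return d[:,:2]/d[:,2:]*f+[c["cx"],c["cy"]]
def down(yaw):  # tool down; tool x axis at 'yaw' in the world
    return (R.from_euler("z",yaw)*R.from_euler("x",np.pi)).as_quat()
def blob(mask,roi):
    x0,y0,x1,y1=roi; m=np.zeros(mask.shape,np.uint8); m[y0:y1,x0:x1]=mask[y0:y1,x0:x1]
    n,l,s,_=cv2.connectedComponentsWithStats(m)
    k=1+np.argmax(s[1:,4]); m=(l==k).astype(np.uint8)
    return max(cv2.findContours(m,0,1)[0],key=cv2.contourArea)[:,0,:],s[k,4]
E
python3 - <<'E'
from h import *
im,c=snap("top"); hsv=cv2.cvtColor(im,cv2.COLOR_RGB2HSV); H,S,V=cv2.split(hsv)
print("strip ends px->",cast([(268,143),(385,154)],c,.02).round(3).tolist())
red=(((H<6)|(H>172))&(S>110)&(V>50)).astype(np.uint8)
k,a=blob(red,(255,125,395,165)); r=cv2.minAreaRect(cast(k,c,.02).astype(np.float32)); print("red",a,r)
org=((H<18)&(S>70)&(V>60)).astype(np.uint8)
k,a=blob(org,(335,192,370,222)); print("cutter",a,cv2.boundingRect(k),cast([k.mean(0)],c,.045))
k,a=blob((V>165).astype(np.uint8)&(S<40),(250,168,316,215)); print("white",a,cv2.minAreaRect(cast(k,c,.036).astype(np.float32)))
k,a=blob((V<45).astype(np.uint8),(320,180,378,228)); print("black",a,cv2.minAreaRect(cast(k,c,.036).astype(np.float32)))
for n,roi in (("small",(215,183,243,208)),("big",(212,148,240,178))):
    k,a=blob((V>165).astype(np.uint8)&(S<40),roi); print(n,a,cv2.boundingRect(k),cast([k.mean(0)],c,.045))
print("spray",cast([(430,218)],c,.1),"bowl",cast([(475,192)],c,.05),"pin",cast([(188,152),(177,244)],c,.03))
s,cs=snap("scene")
a=cv2.resize(im[135:245,200:400],(800,440)); b=cv2.resize(s[130:270,200:420],(800,509))
cv2.imwrite("pics/crop.png",cv2.resize(np.vstack([a,b]),(500,593))[:,:,::-1])
E
```

```text
strip ends px-> [[0.728, 0.208], [0.688, -0.217]]
red 143 ((0.7131383419036865, 0.00920315831899643), (0.26015812158584595, 0.008581162430346012), 83.2524185180664)
cutter 102 (344, 199, 16, 17) [[ 0.49352069 -0.08970404]]
white 148 ((0.5270251631736755, 0.13755127787590027), (0.11157672852277756, 0.02210673876106739), 79.29273986816406)
black 897 ((0.49875304102897644, -0.0861075296998024), (0.14475151896476746, 0.09966970235109329), 77.52175903320312)Traceback (most recent call last):
  File "<stdin>", line 11, in <module>
  File "h.py", line 19, in blob
    k=1+np.argmax(s[1:,4]); m=(l==k).astype(np.uint8)
        ~~~~~~~~~^^^^^^^^^
    return _wrapfunc(a, 'argmax', axis=axis, out=out, **kwds)
    return bound(*args, **kwds)
ValueError: attempt to get argmax of an empty sequence
```

```bash
python3 - <<'E'
from h import *
im,c=snap("top")
print("cutters",cast([(352,207),(338,242),(385,246)],c,.045).round(3).tolist(),"moulds",cast([(231,228),(228,195),(225,162)],c,.045).round(3).tolist())
print("spray",cast([(430,218)],c,.1),"bowl",cast([(475,192)],c,.05),"pin",cast([(188,152),(177,244)],c,.03).round(3).tolist())
a=cv2.resize(im[135:260,200:400],(700,437)); 
q=down(-0.1)
for yaw in (-.1,3.04):
    s=manip.solve_ik([.47,.03,.42],down(yaw)); print(yaw,s)
s,cs=snap("scene"); cv2.imwrite("pics/crop.png",cv2.resize(s[135:265,200:420],(800,473))[:,:,::-1])
yaw=min((-.1,3.04),key=lambda y:(lambda s:9 if s is None else abs(s[6]))(manip.solve_ik([.47,.03,.42],down(y))))
manip.move_pose([.47,.03,.42],down(yaw)); print(yaw,manip.current_clock(),manip.current_q().round(2) if hasattr(manip.current_q(),'round') else manip.current_q())
w,cw=snap("wrist"); cv2.imwrite("pics/w1.png",w[:,:,::-1]); print(cw)
E
```

```text
cutters [[0.491, -0.095], [0.37, -0.047], [0.357, -0.207]] moulds [[0.415, 0.323], [0.531, 0.338], [0.65, 0.355]]
spray [[ 0.44785437 -0.34936459]] bowl [[ 0.54481453 -0.52144694]] pin [[0.69, 0.495], [0.36, 0.512]]
-0.1 [ 0.08392255  0.01508399 -0.20694253  1.70179861  0.00313239  1.42503254
 -1.79424841]
3.04 [ 1.12755566  0.12007635 -1.33545495  1.67882948  0.11783174  1.43556909
  1.24699015]
3.04 2.9083 [ 1.13  0.12 -1.33  1.68  0.12  1.44  1.25]
{'vfov': 69.34413494615161, 'cx': 320.4837904215889, 'cy': 195.35666408802123, 'eye': array([0.39482732, 0.03724951, 0.57805286]), 'attitude': array([0.7348434 , 0.66282249, 0.09621167, 0.10684021])}
```

View pics/crop.png

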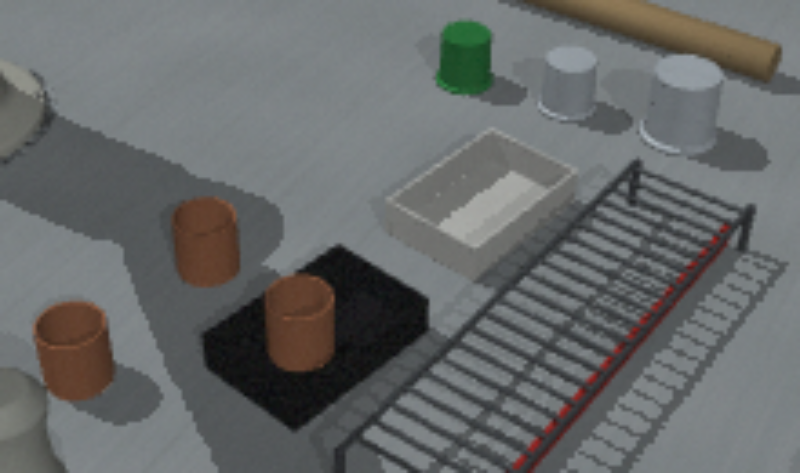

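View pics/w1.png

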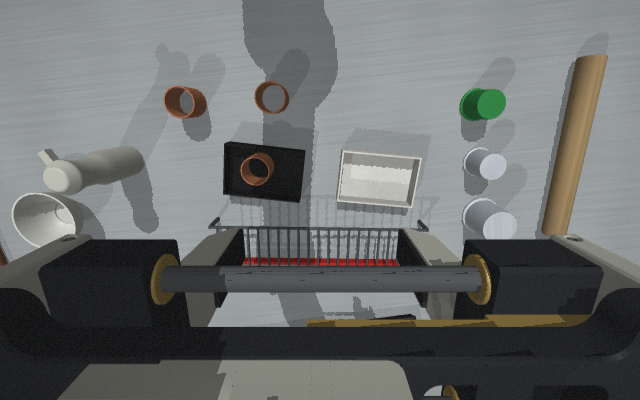

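The crop confirms the choices: the cutter is in the black tray, and the small mould is the middle one, between the green one and the larger one. In the wrist picture:
- cutter (257,169), other cutters (185,102) and (272,97)
- black tray corners about (224,142), (305,150), (302,201), (222,195)
- white tray corners about (341,150), (421,158), (413,207), (337,204)
- mould (490,163)
- rack front bar from (212,224) to (425,227)

```bash
python3 - <<'E'
from h import *
w=cv2.imread("pics/w1.png")[:,:,::-1].copy(); c=viewer.get_calibration("wrist")
H,S,V=cv2.split(cv2.cvtColor(w,cv2.COLOR_RGB2HSV))
def rect(k,z):
    (x,y),(a,b),t=cv2.minAreaRect((cast(k,c,z)*1000).astype(np.float32)); return (round(x),round(y)),(round(a),round(b)),round(t,1)
org=((H<18)&(S>80)&(V>50)).astype(np.uint8)
k,a=blob(org,(235,145,282,195)); print("cutter",a,cv2.boundingRect(k),rect(k,.058), rect(k,.03))
m=(V<48).astype(np.uint8); k,a=blob(m,(210,130,315,212)); print("black",a,rect(k,.036),cast(cv2.boxPoints(cv2.minAreaRect(k.astype(np.float32))),c,.036).round(3).tolist())
for th in (140,165):
    k,a=blob(((V>th)&(S<60)).astype(np.uint8),(325,142,430,214)); print("white",a,rect(k,.036))
print("white by hand",rect([(341,150),(421,158),(413,207),(337,204)],.036))
P=cast([(212,224),(425,227)],c,.048); print("rack front",P.round(3),np.linalg.norm(P[0]-P[1]))
red=(((H<8)|(H>170))&(S>110)&(V>50)).astype(np.uint8); red[:240]=0;red[275:]=0
ys,xs=np.nonzero(red); Q=cast(np.c_[xs,ys],c,.02); print("red",len(xs),Q.min(0),Q.max(0),np.polyfit(Q[:,1],Q[:,0],1))
print("mould top",cast([(492,163)],c,.056),"decoys",cast([(185,102),(272,97)],c,.05))
E
```

```text
cutter 579 (240, 153, 34, 33) ((486, -89), (54, 66), 36.0) ((491, -95), (57, 69), 36.0)
black 3305 ((498, -84), (150, 104), 77.5) [[0.531, -0.177], [0.432, -0.146], [0.463, 0.002], [0.565, -0.022]]
white 6558 ((533, 136), (208, 140), 84.1)
white 2628 ((538, 141), (164, 104), 78.7)
white by hand ((535, 134), (152, 106), 81.0)
rack front [[ 0.588 -0.198]
 [ 0.637  0.22 ]] 0.4203619200565411
red 856 [ 0.68062114 -0.16220802] [0.73371962 0.17346146] [0.11591561 0.70720327]
mould top [[0.51982539 0.33861957]] decoys [[ 0.358129   -0.19578134]
 [ 0.36550564 -0.04408336]]
```

```bash
cat >> h.py <<'E'
def cyl(k,c,z,r):  # axis of an upright cylinder from its outline: far edge and sides of its top rim
    P=cast(k,c,z); e=np.array(c["eye"])[:2]; u=P.mean(0)-e; u/=np.linalg.norm(u); v=np.array([-u[1],u[0]])
    a,b=P@u,P@v; return u*(a.max()-r)+v*(b.max()+b.min())/2, b.max()-b.min()
RO=np.array([.669,.001]); RY=-.1155
def rk(x,y): return RO+R.from_euler("z",RY).as_matrix()[:2,:2]@[x,y]
E
python3 - <<'E'
from h import *
manip.move_pose([.485,-.092,.19],down(np.pi-.218)); print(manip.current_clock())
w,c=snap("wrist"); cv2.imwrite("pics/w2.png",w[:,:,::-1])
H,S,V=cv2.split(cv2.cvtColor(w,cv2.COLOR_RGB2HSV))
org=((H<18)&(S>80)&(V>45)).astype(np.uint8)
x,y=proj([.488,-.091,.04],c)[0].astype(int); print(x,y)
k,a=blob(org,(x-70,max(y-60,0),x+70,y+70)); print(a,cv2.boundingRect(k),cyl(k,c,.058,.027),c["eye"])
E
```

```text
3.975
320 182
1454 (293, 155, 52, 59) (array([ 0.48972399, -0.09366345]), np.float64(0.05315852957089279)) [ 0.41193318 -0.07436063  0.34927412]
```

View pics/w2.png

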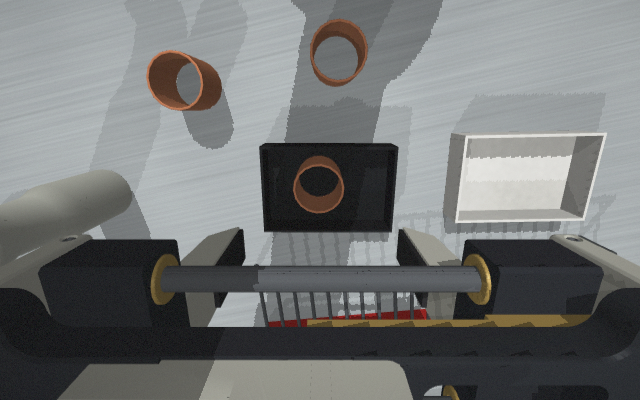

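The cutter at (319,184) is clear of both fingers, with its axis at (0.490,-0.094). It sits about 10 mm off the tray's middle, so I will grip its top part above the tray's rim.

```bash
python3 - <<'E'
from h import *
q=down(np.pi-.218)
manip.move_pose([.490,-.094,.10],q); manip.servo_line([.490,-.094,.039],vel=.08)
print(manip.current_force()); effector.close(f_grip=15); print("gap",manip.current_finger_gap(),manip.current_gripper_force())
manip.servo_line([.490,-.094,.16],vel=.12); print("gap",manip.current_finger_gap(),manip.current_gripper_force(),manip.current_force())
t=rk(.018,-.10); q=down(np.pi+RY)
manip.servo_line([*t,.16],q,vel=.2)
manip.servo_line([*t,.097],vel=.12)
f0=np.array(manip.current_force())
for z in np.arange(.095,.084,-.0015):
    manip.servo_line([*t,z],vel=.03); f=np.array(manip.current_force())
    if abs(f[2]-f0[2])>3: break
print("z",z,f-f0,manip.current_clock())
w,c=snap("scene"); cv2.imwrite("pics/s3.png",cv2.resize(w[100:300,200:440],(720,600))[:,:,::-1])
E
```

```text
[ 0.3876298   0.20533292 -0.25423435]
gap 0.053443490342011214 15.000122180208564
gap 0.05351383018434192 14.999886313453317 [ 0.17946514  0.58654615 -0.155765  ]
z 0.0875 [-1.18665856 -0.20668005  4.02115094] 10.4917
```

View pics/s3.png

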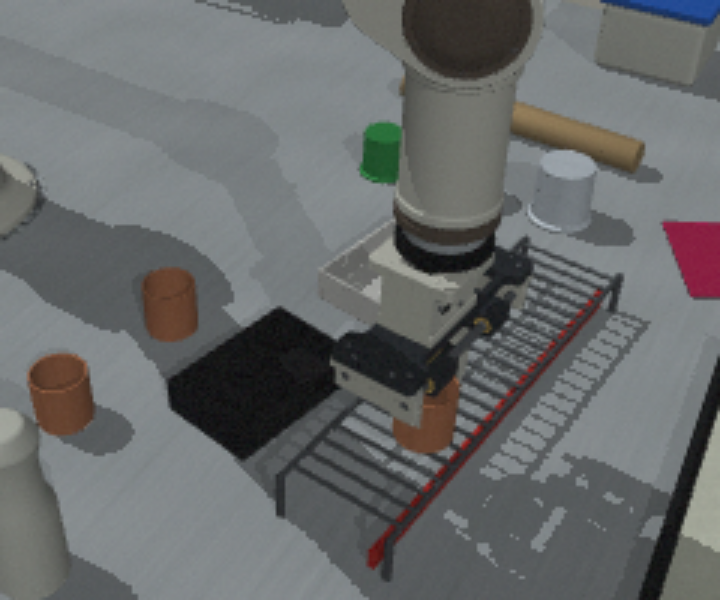

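The cutter touches the wires at the expected height, at (425,420) in the crop. I release it, then re-measure the trays, rack and cutter from above.

```bash
python3 - <<'E'
from h import *
effector.open_jaws(); p=manip.current_tool_pos(); manip.servo_line([p[0],p[1],.16],vel=.15)
manip.move_pose([.45,.02,.33],down(np.pi+RY)); print(manip.current_clock())
c=viewer.get_calibration("wrist"); w=viewer.get_image("wrist"); cv2.imwrite("pics/w4.png",w[:,:,::-1])
H,S,V=cv2.split(cv2.cvtColor(w,cv2.COLOR_RGB2HSV))
def near(mask,p,s):
    x,y=proj(p,c)[0].astype(int); return blob(mask,(max(x-s,0),max(y-s,0),x+s,y+s))
def rect(k,z):
    (x,y),(a,b),t=cv2.minAreaRect((cast(k,c,z)*1000).astype(np.float32)); return (round(x),round(y)),(round(a),round(b)),round(t,1)
k,a=near((V<48).astype(np.uint8),[.498,-.085,.03],75); print("black",a,rect(k,.036))
k,a=near(((V>165)&(S<60)).astype(np.uint8),[.534,.135,.03],75); print("white",a,rect(k,.036))
k,a=near(((H<18)&(S>80)&(V>45)).astype(np.uint8),[*rk(.018,-.1),.08],40); print("cutter",a,cv2.boundingRect(k),cyl(k,c,.107,.027),rk(.018,-.1))
np.save("c4.npy",c,allow_pickle=True)
E
```

```text
13.15
black 5683 ((497, -84), (149, 106), 77.4)
white 10227 ((526, 138), (254, 228), 83.3)
cutter 1172 (245, 292, 47, 35) (array([ 0.67143783, -0.09569437]), np.float64(0.06487350152723279)) [ 0.67535573 -0.10040811]
```

View pics/w4.png

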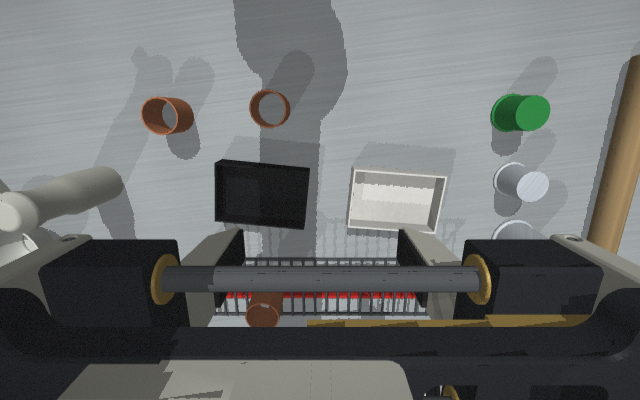

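The cutter stands upright on the rack at (264,307). The black tray is at (262,194) and the white one has corners (355,167), (447,177), (441,233), (347,228). I now push each tray with the two open fingers, which squares it.

```bash
cat >> h.py <<'E'
def push(x0,y,zt=.02,xmax=-.066,lim=10,xfast=-.10):
    q=down(np.pi+RY); ux=R.from_euler("z",RY).as_matrix()[:2,0]; F=lambda: np.array(manip.current_force())[:2]@ux
    manip.move_pose([*rk(x0,y),.12],q); manip.servo_line([*rk(x0,y),zt],vel=.12); f0=F()
    manip.servo_line([*rk(xfast,y),zt],vel=.06); print("sliding",F()-f0)
    x=xfast
    while x<xmax:
        x+=.003; manip.servo_line([*rk(x,y),zt],vel=.03); f=F()-f0
        if abs(f)>lim: break
    print("stop x",round(x,4),"f",f,manip.current_tool_pos(),manip.current_clock())
    manip.servo_line([*rk(x-.04,y),zt],vel=.12); manip.servo_line([*rk(x-.04,y),.12],vel=.2)
E
python3 - <<'E'
from h import *
c=np.load("c4.npy",allow_pickle=True).item()
Wc=cast([(355,167),(447,177),(441,233),(347,228)],c,.036); print(Wc.mean(0),cv2.minAreaRect((Wc*1000).astype(np.float32)))
push(-.243,-.104)
E
```

```text
[0.53520119 0.13709721] ((533.4507446289062, 138.31338500976562), (160.03697204589844, 104.78559875488281), 80.04877471923828)
sliding -2.143650215999755
stop x -0.067 f -14.41516971960753 [ 0.58519507 -0.09393047  0.0191407 ] 20.3917
```

```bash
python3 - <<'E'
from h import *
push(-.235,.120)
manip.move_pose([.47,.10,.33],down(np.pi+RY)); print(manip.current_clock())
c=viewer.get_calibration("wrist"); w=viewer.get_image("wrist"); cv2.imwrite("pics/w5.png",w[:,:,::-1]); np.save("c5.npy",c,allow_pickle=True)
E
```

```text
sliding -0.36715321388010863
stop x -0.067 f -11.543745866280078 [0.61174386 0.12872912 0.01952883] 28.6667
30.7417
```

View pics/w5.png

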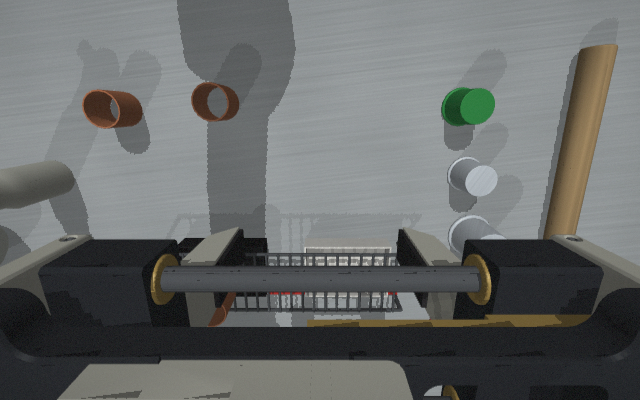

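White tray home: its front rim is at rows 247–250, columns 304–391. The black tray shows at columns 180–268 and its rows need checking. I compare the expected edge rows and locate the mould at (474,177).

```bash
python3 - <<'E'
from h import *
c=np.load("c5.npy",allow_pickle=True).item(); w=cv2.imread("pics/w5.png")[:,:,::-1].copy()
H,S,V=cv2.split(cv2.cvtColor(w,cv2.COLOR_RGB2HSV))
for y in (-.104,-.06,.08,.12,.16):
    print(y,[proj([*rk(-.064,y),z],c)[0].round(1).tolist() for z in (0,.036)])
for col in (185,195,205,246,258,264,320,350,380): print(col,V[232:262,col].tolist())
m=((V>120)&(S<60)).astype(np.uint8)
k,a=blob(((V>175)&(S<40)).astype(np.uint8),(445,150,502,203)); print("mould",a,cv2.boundingRect(k),cyl(k,c,.056,.025))
manip.move_pose([.525,.335,.20],down(np.pi+RY))
c=viewer.get_calibration("wrist"); w=viewer.get_image("wrist"); cv2.imwrite("pics/w6.png",w[:,:,::-1]); np.save("c6.npy",c,allow_pickle=True)
t,ct=snap("top"); cv2.imwrite("pics/t6.png",t[:,:,::-1])
cv2.imwrite("pics/both6.png",np.vstack([w[100:320],cv2.resize(t[120:220,220:400],(640,356))])[:,:,::-1])
print(proj([.525,.335,.056],c),manip.current_clock())
E
```

```text
-0.104 [[223.0, 235.4], [216.2, 244.1]]
-0.06 [[247.0, 235.4], [241.8, 244.1]]
0.08 [[323.4, 235.4], [323.6, 244.1]]
0.12 [[345.2, 235.4], [346.9, 244.1]]
0.16 [[367.1, 235.4], [370.3, 244.1]]
185 [156, 153, 149, 154, 155, 144, 25, 26, 23, 31, 29, 24, 26, 18, 29, 33, 26, 21, 14, 26, 28, 67, 81, 69, 76, 135, 131, 127, 84, 87]
195 [142, 141, 141, 142, 142, 131, 23, 26, 23, 24, 25, 27, 30, 24, 40, 92, 133, 133, 132, 133, 134, 133, 131, 130, 132, 135, 133, 130, 133, 127]
205 [142, 143, 146, 143, 143, 138, 112, 133, 132, 133, 132, 133, 130, 132, 134, 135, 133, 134, 132, 131, 134, 134, 134, 133, 135, 133, 131, 133, 129, 85]
246 [97, 97, 98, 96, 95, 89, 23, 25, 19, 19, 15, 22, 22, 16, 21, 29, 25, 26, 21, 27, 31, 40, 46, 48, 33, 27, 28, 25, 25, 26]
258 [95, 96, 96, 93, 97, 91, 22, 25, 20, 20, 23, 24, 10, 25, 24, 30, 24, 26, 25, 25, 34, 69, 81, 71, 37, 29, 18, 25, 19, 22]
264 [97, 100, 99, 98, 99, 94, 15, 24, 26, 22, 27, 14, 23, 20, 21, 22, 18, 15, 20, 19, 30, 67, 81, 70, 36, 26, 19, 22, 12, 19]
320 [140, 146, 141, 144, 139, 139, 139, 148, 143, 143, 144, 146, 146, 146, 151, 185, 171, 136, 135, 123, 116, 67, 79, 79, 117, 200, 194, 139, 138, 121]
350 [143, 143, 144, 140, 142, 143, 141, 141, 141, 144, 143, 141, 142, 140, 154, 196, 178, 138, 137, 135, 131, 62, 67, 73, 74, 96, 93, 77, 77, 77]
380 [143, 141, 144, 147, 145, 143, 141, 143, 144, 141, 139, 142, 142, 143, 151, 180, 177, 140, 137, 136, 129, 90, 77, 80, 116, 197, 195, 189, 139, 137]
mould 748 (466, 166, 31, 30) (array([0.52601075, 0.3393082 ]), np.float64(0.046972696951935455))
[[320.9692225  182.31901353]] 31.9583
```

View pics/both6.png

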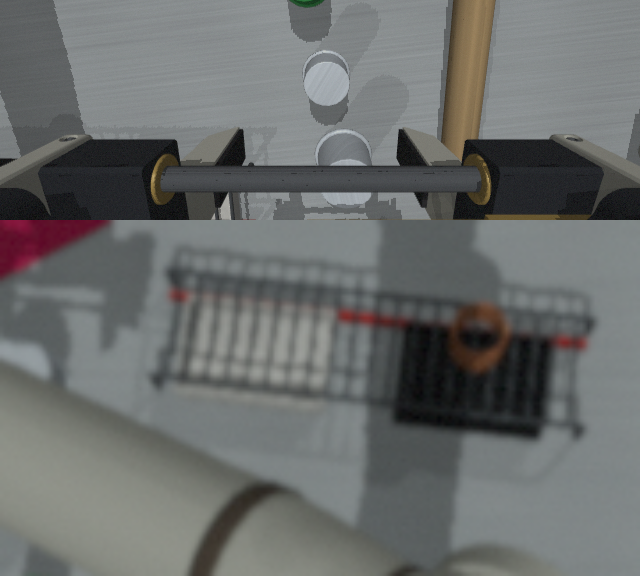

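Both trays are home, square and against the red strip in the top view. The black lower edge lies at row 238 and the white rim at row 246, each level and offset from the prediction by the same amount. The mould's top is at (327,183) in the wrist image, with clear space for the fingers on both sides. Grasp and place it.

```bash
python3 - <<'E'
from h import *
c=np.load("c6.npy",allow_pickle=True).item(); w=cv2.imread("pics/w6.png")[:,:,::-1].copy()
H,S,V=cv2.split(cv2.cvtColor(w,cv2.COLOR_RGB2HSV))
k,a=blob(((V>175)&(S<40)).astype(np.uint8),(295,145,360,215)); m,wd=cyl(k,c,.056,.025); print("mould",a,cv2.boundingRect(k),m,wd)
assert np.linalg.norm(m-[.526,.339])<.015
q=down(np.pi+RY); manip.move_pose([*m,.11],q); manip.servo_line([*m,.019],vel=.1)
effector.close(f_grip=18); print("gap",manip.current_finger_gap(),manip.current_gripper_force())
manip.servo_line([*m,.16],vel=.15); print("gap",manip.current_finger_gap())
t=rk(.003,.10); manip.servo_line([*t,.16],vel=.2); manip.servo_line([*t,.079],vel=.1)
f0=np.array(manip.current_force())
for z in np.arange(.077,.066,-.0015):
    manip.servo_line([*t,z],vel=.03); f=np.array(manip.current_force())-f0
    if abs(f[2])>3: break
print("z",z,f,manip.current_finger_gap(),manip.current_clock())
effector.open_jaws(); manip.servo_line([*t,.20],vel=.15); manip.move_pose([.42,.0,.36],q); print(manip.current_clock())
w,_=snap("wrist"); s,_=snap("scene")
cv2.imwrite("pics/end.png",np.vstack([w[130:330,100:500],cv2.resize(s[140:290,230:430],(400,300))])[:,:,::-1])
E
```

```text
mould 1060 (305, 162, 44, 41) [0.52366153 0.34069773] 0.04692821731464503
gap 0.05092559085154328 18.002951927483082
gap 0.05076872446027356
z 0.06949999999999999 [-2.33818259 -1.17280106 10.9630903 ] 0.05072667893852895 39.3333
42.4333
```

View pics/end.png

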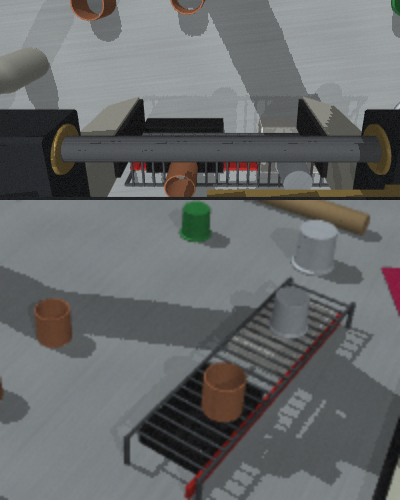

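The cutter at (223,390) and the mould at (290,312) stand upright on the rack, and both trays are under it. Nothing is held, so I hand it in.

```bash
python3 -c "
from bench import manip
print(manip.hand_in(), manip.current_clock())"
```

```text
the job is handed in; nothing more can be done
the job is handed in; nothing more can be done
```

I handed the job in at about 42 s (limit 67 s): the last pictures show the cutter and mould upright on the rack and both trays square under it against the red strip, but `hand_in()` did not report whether it passed.

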